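Push the vial row home and start the run

TASK

Pushing with the fingertips from behind, on the last carrier only, slide the row of five vial carriers along the sample changer's feed lane as one closed-up row, until the first carrier is gently up against the end stop; then press the green START key right down. Do not lift or tip the carriers, and leave the red STOP key and everything else as it is.

Things in the scene. Friction and masses are not known exactly. Their poses are not given: they have to be found in the camera images.
- sampler: Linear sample changer fixed on the bench: cream housing 230 x 560 mm, flat top 45 mm above the bench. Origin: on the bench, under the lane's centre line (x = 0). z up, y along the feed lane: end stop and oven tower (225 mm high) at its -y end, open loading end at +y. Keys in a row at x = -79 mm; spare things stand on the far strip, about x = +75 mm.
- stop_face (a point): Middle of the end stop's face at lane floor level, y = -165 mm of the sampler; axes as the sampler's. A fixed black rubber-faced block 36 mm high; the row is pushed along -y against it. With the row home, the carriers' centres lie 18, 54, 90, 126 and 162 mm from here along +y, the last one's rear face 180 mm.
- lane_end (a point): Open loading end of the lane, on its centre line at floor level, y = +240 mm of the sampler. The aluminium floor lies 49 mm above the bench; steel guide rails stand along both sides, 40 mm apart inside, 5 mm thick, 12 mm high (tops 61 mm above the bench), open above.
- needle_tip (a point): Lower end of the needle hanging over the first place, 150 mm above the bench and 18 mm from the end stop's face. Its head reaches no further than 38 mm from the stop's face.
- carrier1: First carrier of the row, nearest the end stop: loose blue block 36 mm along the lane, 38 across, 26 high, round 33 mm collar on top to 32 mm; amber vial (22.5 mm, silver cap) clipped in it, top 60 mm above the underside; 50 to 100 g. Origin: centre of its underside, sliding on the lane floor; axes as the sampler's. It starts 50 to 150 mm short of the stop.
- carrier2: Vial carrier number 2 counted from the end stop, touching number 1; same as carrier1.
- carrier3: Vial carrier number 3 counted from the end stop, touching number 2; same as carrier1.
- carrier4: Vial carrier number 4 counted from the end stop, touching number 3; same as carrier1.
- carrier5: Vial carrier number 5 counted from the end stop, touching number 4; same as carrier1. The last of the row: its rear face (18 mm to +y of its origin) is free and stands 14 mm above the guide rails.
- start_key_top (a point): Centre of the top of the green START key: round, 30 mm across, top 67 mm above the bench, in a grey 46 mm collar whose top is 57 mm above the bench; at x = -79, y = +25 mm of the sampler. Pressed straight down.
- start_key (a joint): Travel of the START key: 0 out, 0.006 m fully down (spring: about 1.4 N to begin, 4.5 N fully down; springs back). It counts as pressed from 0.004.
- stop_key_top (a point): Centre of the top of the red STOP key, like START, 75 mm from it along the sampler's +y. To be left alone.
- stop_key (a joint): Travel of the STOP key, 0 out, 0.006 m down.
- spare_vial: Bystander: loose clear vial 22.5 x 46 mm standing on the sampler's far strip; origin centre of its underside.
- spare_carrier: Bystander: empty blue carrier (no vial) standing on the sampler's far strip, not part of the row; 36 x 38 x 32 mm, origin centre of its underside.
- cap_jar: Bystander: amber jar with white lid, 52 mm across, 62 mm high, on the bench beyond the sampler; origin centre of its underside.
- beaker: Bystander: glass beaker 60 mm across, 75 mm high, on the bench beyond the sampler; origin centre of its underside.
- wash_bottle: Bystander: white bottle with green cap, 64 mm across, 150 mm high, on the bench at the left; origin centre of its underside.
- syringe: Bystander: plastic syringe about 155 mm long lying on the bench at the left; origin at its middle, on the bench.
- marker: Bystander: black marker pen with red cap, 115 mm, lying on the bench at the right; origin at its middle, on the bench.

How it is judged:
By the outcome, as a careful person would: the job done as asked, in the order asked, and still so for the second after the job is handed in, with the robot touching nothing.
It also fails if it takes over 38 s, if anything falls off the work surface, if the arm or the gripper's body presses on something with over 40 N, if the wrist force passes 120 N, or if a joint passes its speed limit or range.

ROBOT

A 6-joint arm with a two-finger parallel gripper is mounted at the origin on the work surface. World frame = base frame: x ahead of the robot, y to its left, z up, the work surface at z = 0. Lengths are in mm, angles in rad, forces in N, time in s.
With the tool pointing down it reaches from about 300 to 775 mm from the base axis. Payload 14.6 kg.
Tool frame: the origin (TCP) lies at the very end of the fingers, on their centre line; the grasp point (between the pads) lies 19 mm behind it; z points along the fingers, y is the line along which they close (so a half turn about z gives the same grasp; the last joint's range is limited). The gripper opens to 94 mm and grips with 3 to 60 N. Pads are 16 mm wide; open, the fingers measure 119 mm over their backs; the gripper's body (75 mm by 177 mm) begins 78 mm behind the grasp point.
Start: joints at [1.123, 0.3, 1.521, -0, 1.321, -0.067], TCP at [204.411, 510.593, 205.446] pointing down, gripper open.
Joint ranges: [-3.03, 3.03], [-0.79, 2.21], [0.23, 2.52], [-1.04, 4.18], [0, 3.07], [-2.55, 2.55]. Speed limits (rad/s): [2.22, 2.22, 2.57, 3.14, 3.14, 3.14].

INTERFACE

Orientations are given as [roll, pitch, yaw] about the fixed x, y, z axes, in that order (R = Rz(yaw) Ry(pitch) Rx(roll)).
In Python, from cell import read_state, viewer, manip, models gives the robot as it stands.
- The arm moves only by the tool carry_out, never from a script. Its argument "deltas" is a list of rows, each an object with "dp": the shift along the tool's x, y, z in mm, a list of three; "roll": the turn about the tool's z in degrees; "gripper": the opening, from -1 (shut) to 1 (fully open), so that 0 is half open. In form: [{"dp": [tx, ty, tz], "roll": roll, "gripper": gripper}, ...]. A call has 1 to 12 rows; each row is the pose to reach, as a shift and turn from the pose commanded when the call began, along the tool's axes at that moment; what a row does not reach only later rows make up. A row lasts 1/12 s, in which the tool goes at most 41.7 mm and 7.16 degrees, less where a joint would pass 70% of its speed; a pose out of reach is approached as far as the arm can. A call with a gripper value outside its range is refused whole. The fingers move at their own pace and stop on an object; "newtons" is the grip in N (left out, the last holds). Time passes only in rows, so rows that repeat a pose let the fingers close. It gives the time, the measured TCP pose, the force, the opening and the grip force at its end, in the units of the state.
- read_state(): the state, without advancing time (a new reading comes with each control period).
- viewer.camera(name): name is "scene" or "top"; returns the picture (420x560x3 uint8, red, green, blue); there is no depth.
- viewer.camera_params(name): a dict with "fovy" (degrees; the focal length in pixels is half the picture's height over the tangent of half this angle, whatever the lens; pixels are square), "cx", "cy" (the principal point, pixels), "eye" and "attitude" of the camera in the world. Camera axes: x right, y up, looking along -z (the intrinsics and any distortion apply to the point x, -y, -z); pixel columns grow to the right and rows downward; lengths in mm; the calibration is good to about 2 mm. A picture is of the moment at which its call begins. camera_params takes no time and is no camera call.
- manip.sign_off(): hands the job in; it is judged then, once.
Trained networks look in the newest picture that a camera, given by its name, has taken for a name from the list of things; names that differ only in an ending like _2 or _b are one class to them, and where a whole thing is asked for, a point or a joint stands for the part that bears it (a point fixed in the world has none). Each returns a list of dicts, best first, with "p" (0 to 1); they miss things now and then, are a little off and sometimes report something else, mostly with a low value. They report only what shows in the picture. A call takes as long as a camera call.
- models.cut_out(camera, label): "region" (420x560 bool, what is visible of it) and "box" ([left, top, right, bottom] in pixels, round what is visible of it).
The state is a dict: "clock": time; "joints": joint angles; "qd": joint speeds; "effort": joint torques, N m; "eef_pos": TCP position; "eef_rot": TCP orientation; "wrist_force": force on the tool from outside, world axes, zero at the start; "moment": the same for the moment, N m; "finger_gap": finger opening in mm; "finger_force": force on a finger pad.
Only numpy, scipy, OpenCV 4.12 (cv2) and the standard library are available. Lean on these libraries where they do the work, as an engineer would, in place of code of your own. Each camera call takes 0.05 s, during which the arm holds its last target. There are 200 camera calls.

## Working session

There is one attempt and no reset: what is moved stays moved. The work goes in short steps, Python scripts to look and compute and a tool call to move; the robot and the scene stay as the last step left them, time stands still between calls to the robot, and variables do not carry over. Pictures are saved under pics/ and viewed, at most 10 in all, crops included, and the job is handed in when it is done.

Besides the shell and the picture viewer there is one more tool, called after "Call:" as name(argument=value, ...), one argument or row to a line, values as JSON. carry_out: Moves the arm, as the interface text tells. Its arguments: {"type":"object","properties":{"deltas":{"type":"array"},"newtons":{"type":"number"}},"required":["deltas"]}

```bash
mkdir -p pics
python3 - <<'E'
from cell import read_state, viewer, manip, models
import cv2
for n in ("scene","top"):
    im=viewer.camera(n); cv2.imwrite(f"pics/{n}0.png",im[:,:,::-1]); print(n,viewer.camera_params(n))
print(read_state())
E
```

```text
scene {'fovy': 54.086348192317374, 'cx': 280.3716560545463, 'cy': 217.39361822638364, 'eye': array([1200.14443613, -351.90291823,  905.59735936]), 'attitude': array([ 7.48692522e-01, -7.90046545e-04,  9.83167370e-01])}
top {'fovy': 50.91277851416052, 'cx': 288.1225418303709, 'cy': 206.4359188567349, 'eye': array([ 502.19370695,   49.96832819, 1607.4241338 ]), 'attitude': array([ 0.05573161,  0.00843738, -1.54379831])}
{'clock': 0.1, 'joints': array([ 1.12338840e+00,  3.00425625e-01,  1.52149920e+00, -2.27493074e-05,
        1.32069542e+00, -6.66225538e-02]), 'qd': array([-0.00047869, -0.00205576, -0.00227439,  0.00037392,  0.00183429,
       -0.0001928 ]), 'effort': array([ 1.69359486e-03, -5.32646227e+01, -3.53281295e+01,  7.09209172e-02,
        2.34620506e-02, -8.89117609e-05]), 'eef_pos': array([204.32863161, 510.39199364, 204.94590966]), 'eef_rot': array([-3.14056588e+00, -4.64231251e-05,  2.76081290e+00]), 'wrist_force': array([ 1.27255356,  0.69291957, -0.81780256]), 'moment': array([-0.0015563 ,  0.01832086, -0.01207201]), 'finger_force': 0.0, 'finger_gap': 94.04670400339953}
```

View pics/scene0.png

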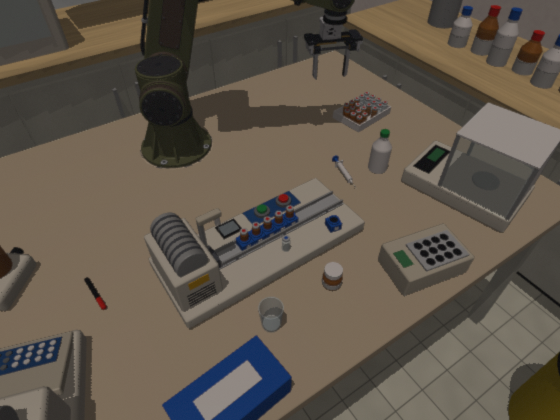

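View pics/top0.png

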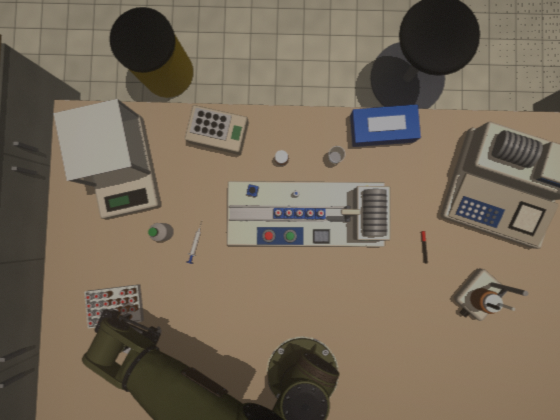

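The top view shows the sampler with its lane along the columns: loading end at about (228,213), carriers at columns 278–321 of row 213, tower at (373,213). The red key is at (269,236) and the green key at (290,236).

```bash
cat > h.py <<'E'
import numpy as np, cv2
from scipy.spatial.transform import Rotation as R
from cell import read_state, viewer, manip, models
def cam(n):
    p=viewer.camera_params(n); f=210/np.tan(np.radians(p['fovy'])/2)
    return p,f,R.from_euler('xyz',p['attitude']).as_matrix()
def proj(n,X):
    p,f,M=cam(n); c=(np.atleast_2d(X)-p['eye'])@M
    return np.c_[p['cx']+f*c[:,0]/-c[:,2], p['cy']+f*c[:,1]/c[:,2]]
def back(n,uv,z):
    p,f,M=cam(n); d=M@np.array([(uv[0]-p['cx'])/f,-(uv[1]-p['cy'])/f,-1])
    return p['eye']+d*(z-p['eye'][2])/d[2]
E
python3 - <<'E'
from h import *
for n in ("top","scene"):
    im=viewer.camera(n)
    for l,z in (("start_key",67),("stop_key",67),("carrier1",75),("sampler",45),("spare_carrier",61)):
        for d in models.cut_out(n,l)[:6]:
            v,u=np.nonzero(d['region']); b=d['box']
            print(n,l,round(d['p'],2),np.round(b,1),u.mean().round(1),v.mean().round(1),len(u),back(n,(u.mean(),v.mean()),z)[:2].round(1))
    c=im[150:270,210:410] if n=="top" else im[165:315,140:380]
    cv2.imwrite(f"pics/{n}c.png",cv2.resize(c,None,fx=3.3,fy=3.3,interpolation=cv2.INTER_CUBIC)[:,:,::-1])
E
```

```text
top start_key 0.62 [286.5 231.6 293.9 243.1] 290.1 235.5 57 [486.4  55.8]
top carrier1 0.69 [304.7 209.  315.1 219.7] 309.9 213.0 119 [566.5 -11.1]
top carrier1 0.66 [246.5 187.1 257.9 193.7] 253.0 190.1 108 [641.  189.4]
top carrier1 0.63 [285.6 208.6 292.9 219.3] 289.2 213.0 109 [564.5  61. ]
top sampler 0.68 [224.7 183.9 391.5 247. ] 309.8 214.0 9867 [564.2 -12. ]
top spare_carrier 0.42 [248.7 185.7 260.4 194.9] 252.7 190.2 99 [642.1 191.6]
scene start_key 0.53 [260.9 203.  266.3 212.1] 261.4 208.6 75 [493.9  54.5]
scene start_key 0.16 [ 85.3 276.6 105.8 308.9] 95.2 293.6 191 [ 514.3 -422.1]
scene stop_key 0.63 [145.  180.7 364.6 327.6] 240.5 249.7 14460 [590.  -68.9]
scene stop_key 0.61 [279.9 196.1 288.7 204.2] 282.9 198.2 78 [492.7 129.1]
scene carrier1 0.75 [261.2 218.5 274.  236.9] 268.0 226.9 211 [568.8  29.2]
scene carrier1 0.75 [275.2 206.8 286.7 234.5] 279.3 221.6 232 [569.8  65.4]
scene carrier1 0.73 [236.6 228.9 253.4 252.6] 243.9 239.5 223 [571.1 -47.2]
scene carrier1 0.69 [247.8 222.2 262.8 245.1] 256.5 233.2 213 [570.9  -8.3]
scene carrier1 0.56 [283.  203.5 302.5 226.3] 289.8 215.9 191 [568.  101.4]
scene carrier1 0.19 [332.3 158.  348.9 183.3] 341.7 167.9 228 [489.3 351.1]
scene sampler 0.86 [144.9 177.  364.8 328.7] 240.4 249.9 14478 [574.5 -62. ]
scene sampler 0.48 [256.9 297.7 282.7 332.4] 270.6 313.6 689 [778.7 -97.8]
scene spare_carrier 0.68 [324.6 211.5 340.8 232.4] 333.3 223.3 223 [647.1 193.1]
```

View pics/topc.png

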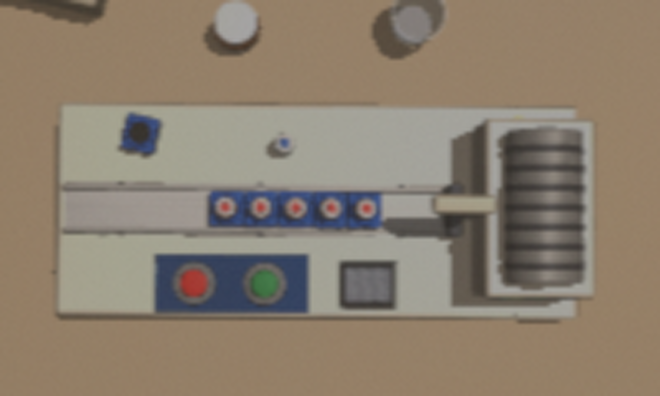

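View pics/scenec.png

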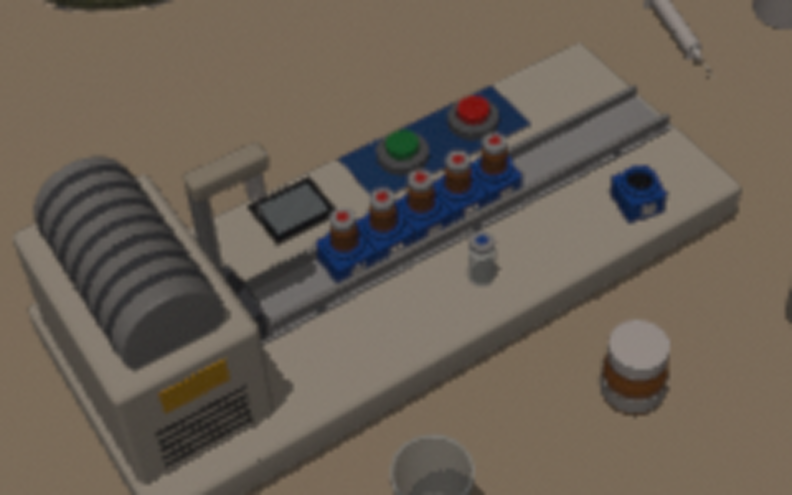

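The crops show five blue carriers with red-dotted caps, the green START key at crop (265,284) and red STOP key at (194,284), and a long gap from the first carrier to the stop. Next is a joint fit of the sampler pose and row position from the colour blobs.

Run:
```python
from h import *
from scipy.optimize import least_squares
obs={}
for n,(r0,r1,c0,c1) in {"top":(195,250,230,345),"scene":(185,265,225,320)}.items():
    im=cv2.imread(f"pics/{n}0.png")[r0:r1,c0:c1]; k=6
    im=cv2.resize(im,None,fx=k,fy=k,interpolation=cv2.INTER_CUBIC)
    h,s,v=[a.astype(int) for a in cv2.split(cv2.cvtColor(im,cv2.COLOR_BGR2HSV))]
    def blobs(m,lo):
        N,_,st,ce=cv2.connectedComponentsWithStats(m.astype(np.uint8))
        return [((ce[i]+.5)/k-.5+[c0,r0],st[i,4]) for i in range(1,N) if st[i,4]>lo]
    b,g,r=[a.astype(int) for a in cv2.split(im)]
    red=blobs((r-np.maximum(g,b)>45)&(np.minimum(g,b)*1.0>0)&((h<8)|(h>170)),40); gr=blobs((g-np.maximum(r,b)>30),300)
    print(n,[(a.round(1),q) for a,q in red],[(a.round(1),q) for a,q in gr])
```

```text
top [(array([277.7, 212.3]), np.int32(213)), (array([288.5, 212.3]), np.int32(243)), (array([299.2, 212.4]), np.int32(224)), (array([310. , 212.5]), np.int32(209)), (array([320.6, 212.7]), np.int32(226)), (array([268.3, 235.3]), np.int32(2008))] [(array([289.7, 235.5]), np.int32(1633))]
scene [(array([282.9, 197.7]), np.int32(2332)), (array([289.5, 207.1]), np.int32(245)), (array([278.3, 212.7]), np.int32(250)), (array([266.9, 218.3]), np.int32(282)), (array([255.2, 224.2]), np.int32(266)), (array([243.2, 230.1]), np.int32(292))] [(array([261.3, 207.9]), np.int32(1793))]
```

```bash
cat > fit.py <<'E'
from h import *
from scipy.optimize import least_squares
top=np.array([[320.6,212.7],[310,212.5],[299.2,212.4],[288.5,212.3],[277.7,212.3],[289.7,235.5],[268.3,235.3]])
sc=np.array([[243.2,230.1],[255.2,224.2],[266.9,218.3],[278.3,212.7],[289.5,207.1],[261.3,207.9],[282.9,197.7]])
def world(P,L): 
    c,s=np.cos(P[2]),np.sin(P[2]); L=np.atleast_2d(L).astype(float)
    return np.c_[P[0]+c*L[:,0]-s*L[:,1],P[1]+s*L[:,0]+c*L[:,1],L[:,2]]
def loc(g): return np.array([[0,-165+g+18+36*i,109.] for i in range(5)]+[[-79,25,66],[-79,100,66]])
def f(p):
    W=world(p[:3],loc(p[3])); return np.r_[(proj('top',W)-top),(proj('scene',W)-sc)].ravel()
if __name__=="__main__":
    for fn,nm in ((f,'both'),(lambda p:f(p)[:14],'top'),(lambda p:f(p)[14:],'scene')):
        r=least_squares(fn,[565,30,0,80]); print(nm,r.x.round(3),r.cost.round(2)); 
        if nm=='both': print(r.fun.reshape(2,7,2).round(1)); W=world(r.x,[[0,-165+r.x[3]+180,75],[0,15,75],[-79,25,67]]); print(W.round(1))
    s=read_state(); print(R.from_euler('xyz',s['eef_rot']).as_matrix().round(3))
E
python3 fit.py
```

```text
both [5.67023e+02 3.26750e+01 1.00000e-02 6.95720e+01] 1.52
[[[-0.4 -0.2]
  [-0.4 -0.2]
  [-0.2 -0.3]
  [-0.1 -0.4]
  [ 0.2 -0.5]
  [ 0.1 -0.4]
  [-0.  -0.5]]

 [[ 0.  -0.3]
  [-0.1 -0.2]
  [-0.2 -0.1]
  [-0.3 -0. ]
  [-0.5  0.2]
  [-0.4 -0.6]
  [-0.3 -0.8]]]
[[566.1 117.2  75. ]
 [566.9  47.7  75. ]
 [487.8  56.9  67. ]]
top [5.6588e+02 3.3245e+01 1.7000e-02 6.8443e+01] 0.11
scene [5.68102e+02 3.15860e+01 2.00000e-03 7.08000e+01] 0.35
[[-0.928  0.372  0.   ]
 [ 0.372  0.928  0.   ]
 [-0.     0.    -1.   ]]
```

Call:
carry_out(
  deltas=[
    {"dp":[-20,-8,0],"roll":3,"gripper":-1},
    {"dp":[-55,-23,0],"roll":9,"gripper":-1},
    {"dp":[-92,-38,0],"roll":16,"gripper":-1},
    {"dp":[-129,-54,0],"roll":23,"gripper":-1},
    {"dp":[-166,-69,0],"roll":30,"gripper":-1},
    {"dp":[-203,-85,0],"roll":37,"gripper":-1},
    {"dp":[-240,-100,0],"roll":44,"gripper":-1},
    {"dp":[-277,-116,0],"roll":51,"gripper":-1},
    {"dp":[-314,-131,0],"roll":58,"gripper":-1},
    {"dp":[-351,-147,0],"roll":63,"gripper":-1},
    {"dp":[-388,-162,0],"roll":67.6,"gripper":-1},
    {"dp":[-425,-178,0],"roll":67.6,"gripper":-1},
  ],
  newtons=20,
)

```text
clock: 1.7
eef_pos: [534.0, 185.7, 205.6]
eef_rot: [3.141, -0.0, 1.576]
wrist_force: [-0.7, 1.2, 0.2]
finger_gap: 17.6
finger_force: 0.0
```

Call:
carry_out(
  deltas=[
    {"dp":[-15,14,25],"roll":0,"gripper":-1},
    {"dp":[-32,30,60],"roll":0,"gripper":-1},
    {"dp":[-36,33,95],"roll":0,"gripper":-1},
    {"dp":[-36,33,115],"roll":0,"gripper":-1},
    {"dp":[-36,33,120],"roll":0,"gripper":-1},
    {"dp":[-36,33,120],"roll":0,"gripper":-1},
  ],
)

```text
clock: 2.2
eef_pos: [565.6, 151.6, 84.5]
eef_rot: [-3.139, 0.0, 1.581]
wrist_force: [-0.0, -0.1, 0.5]
finger_gap: 0.6
finger_force: 0.0
```

Run:
```python
from h import *
s=read_state(); print(s['eef_pos'].round(1),s['eef_rot'].round(4),s['wrist_force'].round(1),s['finger_gap'])
a=viewer.camera("top")[170:260,220:345]; b=viewer.camera("scene")[165:265,220:345]
cv2.imwrite("pics/p3.png",np.hstack([cv2.resize(x,(400,300),interpolation=cv2.INTER_CUBIC) for x in (a,b)])[:,:,::-1])
for n in ("top","scene"): print(n,proj(n,s['eef_pos']).round(1))
```

```text
[565.6 151.6  84.5] [-3.1393e+00  4.0000e-04  1.5810e+00] [-0.  -0.1  0.5] 0.5833161800123332
top [[262.9 211.9]]
scene [[304.2 205.8]]
```

View pics/p3.png

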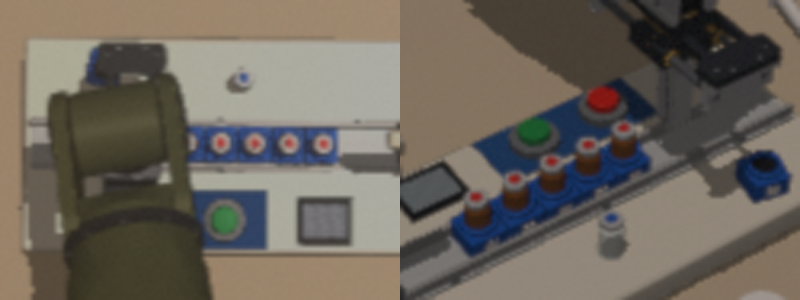

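The fingers are shut and centred over the lane about 20 mm behind the last carrier; the row is untouched. I'll lower to just above the rails and approach.

Call:
carry_out(
  deltas=[
    {"dp":[0,0,8],"roll":0,"gripper":-1},
    {"dp":[0,0,16],"roll":0,"gripper":-1},
    {"dp":[0,0,21],"roll":0,"gripper":-1},
    {"dp":[-4,0,21],"roll":0,"gripper":-1},
    {"dp":[-10,0,21],"roll":0,"gripper":-1},
    {"dp":[-15,0,21],"roll":0,"gripper":-1},
    {"dp":[-18,0,21],"roll":0,"gripper":-1},
    {"dp":[-21,0,21],"roll":0,"gripper":-1},
    {"dp":[-24,0,21],"roll":0,"gripper":-1},
    {"dp":[-27,0,21],"roll":0,"gripper":-1},
    {"dp":[-30,0,21],"roll":0,"gripper":-1},
    {"dp":[-33,0,21],"roll":0,"gripper":-1},
  ],
)

```text
clock: 3.3
eef_pos: [566.7, 118.8, 64.7]
eef_rot: [3.141, -0.001, 1.581]
wrist_force: [0.5, 2.9, 2.6]
finger_gap: 0.3
finger_force: 1.9
```

Call:
carry_out(
  deltas=[
    {"dp":[-3,0,0],"roll":0,"gripper":-1},
    {"dp":[-6,0,0],"roll":0,"gripper":-1},
    {"dp":[-9,0,0],"roll":0,"gripper":-1},
    {"dp":[-12,0,0],"roll":0,"gripper":-1},
  ],
)

```text
clock: 3.63
eef_pos: [566.8, 106.6, 64.7]
eef_rot: [3.141, -0.0, 1.581]
wrist_force: [-0.1, 4.8, 3.9]
finger_gap: 0.7
finger_force: 2.5
```

Run:
```python
from h import *
s=read_state(); print(s['eef_pos'].round(1),s['wrist_force'].round(1),s['moment'].round(2))
b=viewer.camera("scene")[175:265,220:340]
cv2.imwrite("pics/p4.png",cv2.resize(b,(800,600),interpolation=cv2.INTER_CUBIC)[:,:,::-1])
```

```text
[566.8 106.6  64.7] [-0.1  4.8  3.9] [ 0.89  0.03 -0.01]
```

View pics/p4.png

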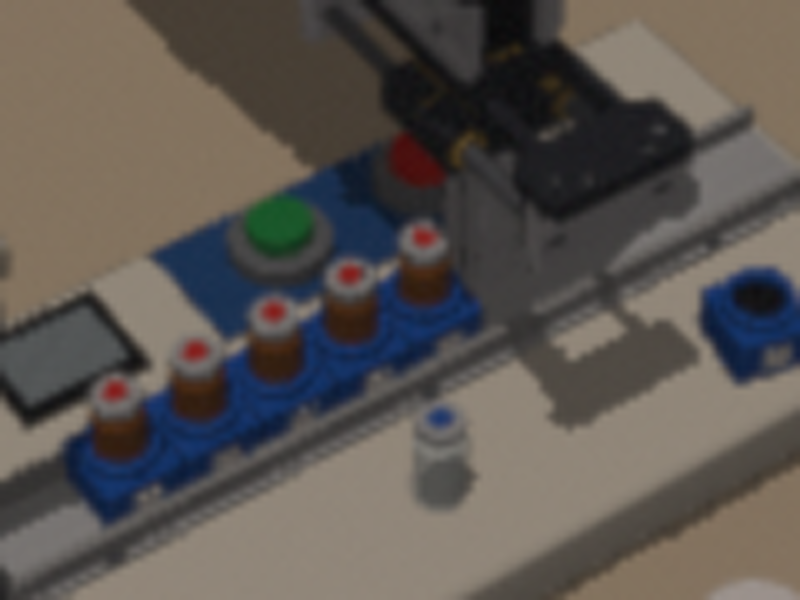

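The row is closed up and upright, moving with the fingers (caps from (115,390) to (423,237) in the crop). I'll carry on.

Call:
carry_out(
  deltas=[
    {"dp":[-3,0,0],"roll":0,"gripper":-1},
    {"dp":[-6,0,0],"roll":0,"gripper":-1},
    {"dp":[-9,0,0],"roll":0,"gripper":-1},
    {"dp":[-12,0,0],"roll":0,"gripper":-1},
    {"dp":[-15,0,0],"roll":0,"gripper":-1},
    {"dp":[-18,0,0],"roll":0,"gripper":-1},
    {"dp":[-21,0,0],"roll":0,"gripper":-1},
    {"dp":[-24,0,0],"roll":0,"gripper":-1},
    {"dp":[-27,0,0],"roll":0,"gripper":-1},
    {"dp":[-30,0,0],"roll":0,"gripper":-1},
    {"dp":[-33,0,0],"roll":0,"gripper":-1},
    {"dp":[-35,0,0],"roll":0,"gripper":-1},
  ],
)

```text
clock: 4.68
eef_pos: [567.1, 71.6, 64.6]
eef_rot: [3.141, -0.0, 1.581]
wrist_force: [0.2, 6.0, 4.4]
finger_gap: 0.5
finger_force: 2.7
```

Run:
```python
from fit import *
s=read_state(); print(s['eef_pos'].round(1),s['wrist_force'].round(1))
P=[567.02,32.68,.01]; k=6; c0,r0=190,190
im=viewer.camera("scene"); im=cv2.resize(im[190:275,190:310],None,fx=k,fy=k,interpolation=cv2.INTER_CUBIC)
h=cv2.cvtColor(im,cv2.COLOR_RGB2HSV)[:,:,0]; r,g,b=[a.astype(int) for a in cv2.split(im)]
m=(r-np.maximum(g,b)>45)&((h<8)|(h>170))
N,_,st,ce=cv2.connectedComponentsWithStats(m.astype(np.uint8))
for i in range(1,N):
    if 40<st[i,4]<900:
        uv=(ce[i]+.5)/k-.5+[c0,r0]; w=back('scene',uv,109); print(uv.round(1),st[i,4],w[:2].round(1),'from stop',(w[1]-(32.68-165)).round(1))
cv2.imwrite("pics/p5.png",im[:,:,::-1])
```

```text
[567.1  71.6  64.6] [0.2 6.  4.4]
[272.3 215.5] 268 [566.9  44.8] from stop 177.2
[260.8 221.2] 284 [567.5   8.8] from stop 141.1
[249.1 227. ] 307 [567.9 -27.2] from stop 105.1
[237.1 233. ] 315 [568.6 -63.1] from stop 69.3
[224.6 239.4] 240 [569.6 -99.8] from stop 32.5
```

Call:
carry_out(
  deltas=[
    {"dp":[-2.5,0,0],"roll":0,"gripper":-1},
    {"dp":[-5,0,0],"roll":0,"gripper":-1},
    {"dp":[-7,0,0],"roll":0,"gripper":-1},
    {"dp":[-9,0,0],"roll":0,"gripper":-1},
    {"dp":[-10,0,0],"roll":0,"gripper":-1},
    {"dp":[-11,0,0],"roll":0,"gripper":-1},
  ],
)

```text
clock: 5.23
eef_pos: [567.1, 60.8, 64.6]
eef_rot: [3.141, -0.0, 1.581]
wrist_force: [0.4, 5.5, 4.8]
finger_gap: 0.5
finger_force: 2.7
```

Call:
carry_out(
  deltas=[
    {"dp":[-0.7,0,0],"roll":0,"gripper":-1},
    {"dp":[-1.4,0,0],"roll":0,"gripper":-1},
    {"dp":[-2,0,0],"roll":0,"gripper":-1},
  ],
)

```text
clock: 5.48
eef_pos: [567.2, 58.9, 64.6]
eef_rot: [3.141, -0.0, 1.581]
wrist_force: [-0.7, 6.2, 4.4]
finger_gap: 0.5
finger_force: 2.7
```

Call:
carry_out(
  deltas=[
    {"dp":[-0.5,0,0],"roll":0,"gripper":-1},
    {"dp":[-1,0,0],"roll":0,"gripper":-1},
  ],
)

```text
clock: 5.65
eef_pos: [567.2, 58.1, 64.6]
eef_rot: [3.141, -0.001, 1.581]
wrist_force: [-0.9, 9.7, 3.1]
finger_gap: 0.5
finger_force: 5.1
```

Call:
carry_out(
  deltas=[
    {"dp":[-0.4,0,0],"roll":0,"gripper":-1},
    {"dp":[-0.4,0,0],"roll":0,"gripper":-1},
  ],
)

```text
clock: 5.82
eef_pos: [567.2, 58.1, 64.6]
eef_rot: [3.141, -0.001, 1.581]
wrist_force: [0.3, 9.5, 3.7]
finger_gap: 0.2
finger_force: 5.0
```

Run:
```python
from fit import *
s=read_state(); print(s['eef_pos'].round(1),s['wrist_force'].round(1))
k=6; c0,r0=170,180
im=viewer.camera("scene"); im=cv2.resize(im[180:280,170:303],None,fx=k,fy=k,interpolation=cv2.INTER_CUBIC)
h=cv2.cvtColor(im,cv2.COLOR_RGB2HSV)[:,:,0]; r,g,b=[a.astype(int) for a in cv2.split(im)]
m=(r-np.maximum(g,b)>45)&((h<8)|(h>170))
N,_,st,ce=cv2.connectedComponentsWithStats(m.astype(np.uint8))
for i in range(1,N):
    if 40<st[i,4]<900:
        uv=(ce[i]+.5)/k-.5+[c0,r0]; w=back('scene',uv,109); print(uv.round(1),st[i,4],w[:2].round(1),'from stop',(w[1]-(32.68-165)).round(1))
cv2.imwrite("pics/p6.png",im[:,:,::-1])
```

```text
[567.2  58.1  64.6] [0.3 9.5 3.7]
[268.1 217.5] 292 [567.   31.7] from stop 164.0
[256.5 223.3] 283 [567.4  -4.5] from stop 127.8
[244.6 229.2] 298 [568.  -40.8] from stop 91.6
[232.5 235.2] 308 [568.5 -76.7] from stop 55.7
[220.2 241.7] 284 [ 570.  -112.6] from stop 19.7
```

View pics/p6.png

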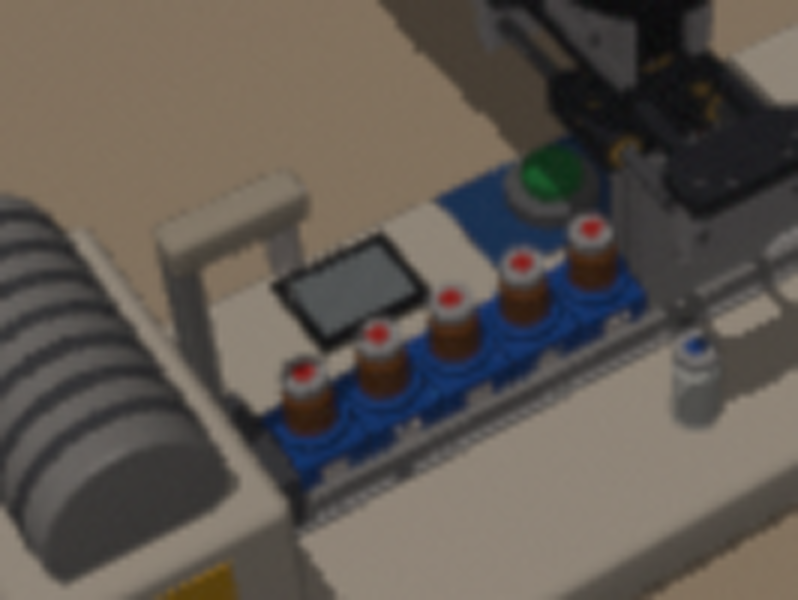

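Call:
carry_out(
  deltas=[
    {"dp":[-0.4,0,0],"roll":0,"gripper":-1},
    {"dp":[-0.8,0,0],"roll":0,"gripper":-1},
  ],
)

```text
clock: 6.03
eef_pos: [567.2, 58.0, 64.6]
eef_rot: [3.141, -0.002, 1.581]
wrist_force: [0.7, 16.9, 3.9]
finger_gap: 0.2
finger_force: 8.6
```

The force rose to 17 N with no further motion, and the picture shows carrier 1 against the black stop at crop (285,455), so the row is home. I'll back off and lift.

Call:
carry_out(
  deltas=[
    {"dp":[1,0,0],"roll":0,"gripper":-1},
    {"dp":[2.5,0,0],"roll":0,"gripper":-1},
    {"dp":[6,0,0],"roll":0,"gripper":-1},
    {"dp":[15,0,0],"roll":0,"gripper":-1},
    {"dp":[30,0,0],"roll":0,"gripper":-1},
    {"dp":[40,0,0],"roll":0,"gripper":-1},
    {"dp":[40,0,-20],"roll":0,"gripper":-1},
    {"dp":[40,0,-50],"roll":0,"gripper":-1},
    {"dp":[40,0,-80],"roll":0,"gripper":-1},
    {"dp":[30,-20,-80],"roll":0,"gripper":-1},
    {"dp":[15,-50,-80],"roll":0,"gripper":-1},
    {"dp":[0,-79,-80],"roll":0,"gripper":-1},
  ],
)

```text
clock: 7.03
eef_pos: [487.0, 55.8, 144.3]
eef_rot: [3.141, 0.0, 1.582]
wrist_force: [-0.1, 0.1, -0.2]
finger_gap: 0.2
finger_force: 0.0
```

Run:
```python
from fit import *
s=read_state(); print(s['eef_pos'].round(1),s['wrist_force'].round(1))
k=6; c0,r0=170,180
im=viewer.camera("scene"); im=cv2.resize(im[180:280,170:303],None,fx=k,fy=k,interpolation=cv2.INTER_CUBIC)
h=cv2.cvtColor(im,cv2.COLOR_RGB2HSV)[:,:,0]; r,g,b=[a.astype(int) for a in cv2.split(im)]
m=(r-np.maximum(g,b)>45)&((h<8)|(h>170))
N,_,st,ce=cv2.connectedComponentsWithStats(m.astype(np.uint8))
for i in range(1,N):
    if 40<st[i,4]<900:
        uv=(ce[i]+.5)/k-.5+[c0,r0]; w=back('scene',uv,109); print(uv.round(1),'from stop',(w[1]-(32.68-165)).round(1))
cv2.imwrite("pics/p7.png",im[:,:,::-1])
```

```text
[487.   55.8 144.3] [-0.1  0.1 -0.2]
[268.1 217.5] from stop 164.0
[256.5 223.3] from stop 127.9
[244.6 229.2] from stop 91.6
[232.5 235.2] from stop 55.6
[220.2 241.6] from stop 19.8
```

View pics/p7.png

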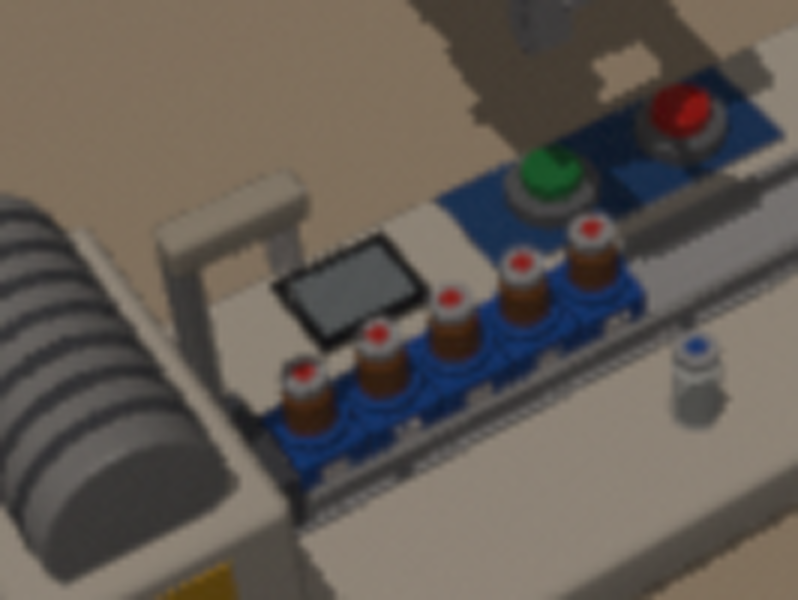

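The row is home, closed up and upright, with carrier 1 on the black stop. The fingertips are above the green key at (550,175); now I'll press it.

Call:
carry_out(
  deltas=[
    {"dp":[1.5,0.5,20],"roll":0,"gripper":-1},
    {"dp":[1.5,0.5,45],"roll":0,"gripper":-1},
    {"dp":[1.5,0.5,62],"roll":0,"gripper":-1},
    {"dp":[1.5,0.5,70],"roll":0,"gripper":-1},
    {"dp":[1.5,0.5,74],"roll":0,"gripper":-1},
    {"dp":[1.5,0.5,77],"roll":0,"gripper":-1},
    {"dp":[1.5,0.5,79],"roll":0,"gripper":-1},
    {"dp":[1.5,0.5,81],"roll":0,"gripper":-1},
    {"dp":[1.5,0.5,82.5],"roll":0,"gripper":-1},
    {"dp":[1.5,0.5,82.5],"roll":0,"gripper":-1},
  ],
)

```text
clock: 7.92
eef_pos: [489.0, 57.4, 62.4]
eef_rot: [3.141, -0.0, 1.581]
wrist_force: [-1.4, 1.9, 4.3]
finger_gap: 0.5
finger_force: 1.9
```

Call:
carry_out(
  deltas=[
    {"dp":[0,0,0.8],"roll":0,"gripper":-1},
    {"dp":[0,0,1.6],"roll":0,"gripper":-1},
    {"dp":[0,0,2],"roll":0,"gripper":-1},
    {"dp":[0,0,2],"roll":0,"gripper":-1},
  ],
)

```text
clock: 8.25
eef_pos: [489.1, 57.4, 61.0]
eef_rot: [3.14, -0.0, 1.581]
wrist_force: [-4.7, 1.9, 14.9]
finger_gap: 0.2
finger_force: 7.5
```

The key is bottomed out (z = 61, 15 N). I'll release straight up and clear.

Call:
carry_out(
  deltas=[
    {"dp":[0,0,-3],"roll":0,"gripper":-1},
    {"dp":[0,0,-8],"roll":0,"gripper":-1},
    {"dp":[0,0,-25],"roll":0,"gripper":-1},
    {"dp":[0,0,-55],"roll":0,"gripper":-1},
    {"dp":[0,0,-90],"roll":0,"gripper":-1},
    {"dp":[0,0,-120],"roll":0,"gripper":-1},
    {"dp":[0,0,-130],"roll":0,"gripper":-1},
    {"dp":[0,0,-130],"roll":0,"gripper":-1},
  ],
)

```text
clock: 8.92
eef_pos: [489.6, 57.1, 192.4]
eef_rot: [3.137, 0.0, 1.581]
wrist_force: [0.9, -0.3, 0.7]
finger_gap: 0.4
finger_force: 0.0
```

Run:
```python
from h import *
s=read_state(); print(s['eef_pos'].round(1),s['wrist_force'].round(1))
cv2.imwrite("pics/p8.png",cv2.resize(viewer.camera("scene")[175:345,140:367],(800,600),interpolation=cv2.INTER_CUBIC)[:,:,::-1])
```

```text
[489.6  57.1 192.4] [ 0.9 -0.3  0.7]
```

View pics/p8.png

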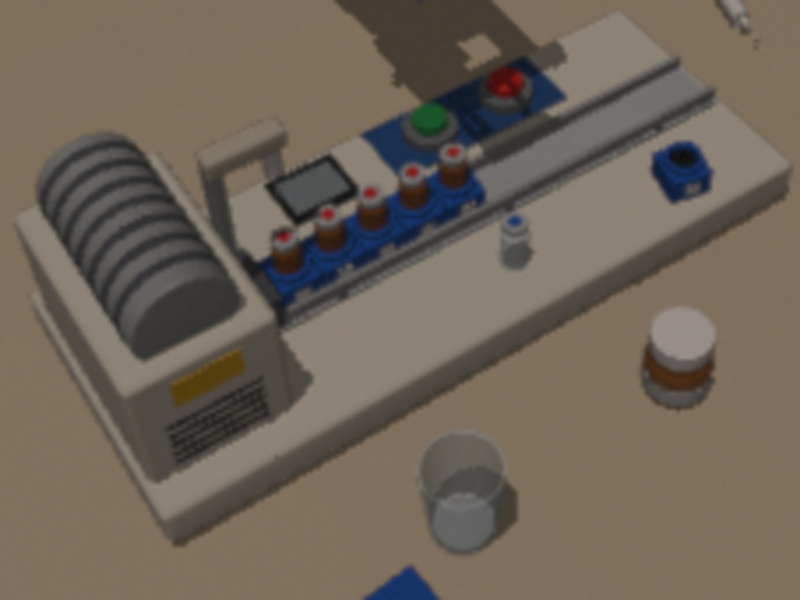

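The row is home against the stop (first cap at (284,238)). The START key has sprung back at (432,118), the bystanders look undisturbed, and the robot is clear. Handing in.

```bash
python3 -c "
from cell import manip
print(manip.sign_off())"
```

```text
the job is handed in; nothing more can be done
None
```

The five carriers are closed up against the end stop (contact peaked at about 17 N), then START was pressed right down and released; the job was handed in at about 9 s with the robot clear, the STOP key never touched, and no verdict returned.

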